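Weigh the hemmed-in tin

ROBOT

A 6-joint arm with a two-finger parallel gripper is mounted at the origin on the work surface. World frame = base frame: x ahead of the robot, y to its left, z up, the work surface at z = 0. Lengths are in m, angles in degrees, forces in N, time in s.
With the tool pointing down it reaches from about 0.3 to 0.75 m from the base axis. Payload 8.5 kg.
Tool frame: the origin (TCP) lies at the very end of the fingers, on their centre line; the grasp point (between the pads) lies 19 mm behind it (env.pinch_z is the distance from the TCP to the grasp point, in m); z points along the fingers, y is the line along which they close (so a half turn about z gives the same grasp; the last joint's range is limited). The gripper opens to 85 mm and grips with 20 to 120 N. Pads are 22 mm wide; open, the fingers measure 114 mm over their backs; the gripper's body (76 mm by 85 mm) begins 54 mm behind the grasp point. The pads swing forward as they close: fully open they stand 13 mm farther back than shut.
Start: joints at [63.925, 21.807, 74.336, -0, 83.858, -12.336], TCP at [0.131, 0.534, 0.231] pointing down, gripper open.
Joint ranges: [-178.18, 178.18], [-50.72, 133.34], [12.68, 142.11], [-81.47, 261.47], [9.98, 163.14], [-165.26, 165.26]. Speed limits (degrees/s): [136.94, 136.94, 180, 180, 180, 180].

INTERFACE

Orientations are given as a 3x3 rotation matrix whose columns are the frame's x, y, z axes.
In Python, from rig import env, viewer gives the robot as it stands.
- The arm moves only by the tool drive_tool, never from a script. Its argument "series" is a list of rows, each a list of 3 entries, a list of its own where there are three numbers: the shift along the tool's x, y, z in m, then the turn about the tool's z in degrees, then the finger opening in m, from 0 to 0.0854. A call has 1 to 20 rows; each row is the pose to reach, as a shift and turn from the pose commanded when the call began, along the tool's axes at that moment; what a row does not reach only later rows make up. A row lasts 1/10 s, in which the tool goes at most 50 mm and 8.59 degrees, less where a joint would pass 70% of its speed; a pose out of reach is approached as far as the arm can. A call with a gripper value outside its range is refused whole. The fingers move at their own pace and stop on an object; "newtons" is the grip in N (left out, the last holds). Time passes only in rows, so rows that repeat a pose let the fingers close. It gives the time, the measured TCP pose, the force, the opening and the grip force at its end, in the units of the state.
- env.observe(): the state, without advancing time (a new reading comes with each control period).
- viewer.get_image(name): name is "scene" or "top" or "wrist"; returns a dict with "img" (420x560x3 uint8, red, green, blue), "depth" (420x560 float32, m along the optical axis (not along the pixel's ray), 0 where there is no reading), "camera_matrix" (3x3 intrinsics, pixels), "rvec" (rotation vector, rad) and "tvec" (3), from world to camera coordinates, as OpenCV has them. Camera axes: x right, y down, z forward; pixel columns grow to the right and rows downward; lengths in m; the calibration is good to about 2 mm. A picture is of the moment at which its call begins.
- env.close_job(): hands the job in; it is judged then, once.
The state is a dict: "time_s": time; "q": joint angles; "qvel": joint speeds; "joint_efforts": joint torques, N m; "position": TCP position; "tool_rot": TCP orientation; "ft_force": force on the tool from outside, world axes, zero at the start; "wrist_torque": the same for the moment, N m; "grip_width": finger opening in m; "gripper_force": force on a finger pad.
Only numpy, scipy, OpenCV 4.12 (cv2) and the standard library are available. Lean on these libraries where they do the work, as an engineer would, in place of code of your own. Each camera call takes 0.05 s, during which the arm holds its last target. There are 200 camera calls.

TASK

I want to weigh the aluminium tin, but the red thermal mug, the white canister and the blue milk can hem it in on the dark wooden tea tray. First, without moving the tin, stand those three on the cutting board; then lift the tin out and set it upright in the middle of the kitchen scale's round steel plate; only then put the three back on the tray, each just where it stood before. Keep all four upright throughout, and leave the salt and pepper shakers alone.

Things in the scene. Friction and masses are not known exactly. Their poses are not given: they have to be found in the camera images.
- mug: Red plastic thermal mug with a black twist cap, round and upright, cap screwed on tight (one rigid piece), 0.2 to 0.5 kg. Body 78 mm across and 105 mm high; above it the cap, 46 mm across, from 105 to 135 mm, which is the part to grip. Origin: centre of the underside, z up. Stands on the tea tray at the start, in one of three places next to the tin that it shares by lot with the canister and the milk can.
- canister: White enamel canister with blue rings and a wooden lid clipped on (one rigid piece), round, 0.2 to 0.5 kg. Body and lid 80 mm across and 95 mm high together; above them a wooden knob, 36 mm across, from 95 to 125 mm, which is the part to grip. Origin: centre of the underside, z up. On the tea tray at the start.
- milk_can: Blue milk can with a steel lid pressed on (one rigid piece), round, 0.25 to 0.6 kg. Body 77 mm across to 86 mm height, then a sloping shoulder; the steel lid, 50 mm across, from 110 to 140 mm, is the part to grip (a 4 mm carrying loop lies on top of it). Origin: centre of the underside, z up. On the tea tray at the start.
- tin: Plain aluminium tin, lid clicked shut (one rigid piece), 58 mm (its x) by 110 mm (its y) by 70 mm high, 0.2 to 0.4 kg. Origin: centre of the underside, z up. Stands in the middle of the tea tray, long side across it; two of the three round things stand 7 to 12 mm in front of one long side and the third as close behind the other, so that there is no room for fingers across its 58 mm width until they are gone.
- tray: Dark wooden tea tray, fixed to the table, 300 mm (its x) by 250 mm (its y), floor 8 mm thick, rim 20 mm high and 10 mm wide; brass bow handles 40 mm high at the middle of its two short ends. Origin: centre of the underside, z up. In its frame the three round things stand at about (-77, 45), (-77, -45) and (77, 0) mm, in any order.
- board: Reddish-brown wooden cutting board lying flat, fixed to the table, 300 mm (its x) by 180 mm (its y) by 18 mm thick, a dark slot near one end. Origin: centre of the underside, z up. Empty at the start; the three round things fit on it side by side along its length. It lies left or right of the tray, the scale on the other side.
- scale: White kitchen scale, fixed, with a round steel weighing plate 140 mm across whose flat top is 28 mm above the table and does not give; the base is 200 by 150 mm with a dark display on the side towards its -x. Origin: on the table straight below the middle of the round plate, z up.
- shaker: Small amber glass salt shaker with a brass cap, 36 mm across, 56 mm high, loose in the tray's far right corner (+x, -y of the tray). Not to be disturbed. Origin: centre of the underside.
- pepper: Small green glass pepper shaker with a black cap, 36 mm across, 56 mm high, loose in the tray's far left corner (+x, +y of the tray). Not to be disturbed. Origin: centre of the underside.
Not all that is in view belongs to the job. Of the things that look like the mug, the smallest one is meant.

How it is judged:
By the outcome, as a careful person would: the job done as asked, in the order asked, and still so for the second after the job is handed in, with the robot touching nothing.
It also fails if it takes over 134 s, if anything falls off the work surface, if the arm or the gripper's body presses on something with over 40 N, if the wrist force passes 120 N, or if a joint passes its speed limit or range.

## Working session

There is one attempt and no reset: what is moved stays moved. The work goes in short steps, Python scripts to look and compute and a tool call to move; the robot and the scene stay as the last step left them, time stands still between calls to the robot, and variables do not carry over. Pictures are saved under pics/ and viewed, at most 14 in all, crops included, and the job is handed in when it is done.

Besides the shell and the picture viewer there is one more tool, called after "Call:" by a JSON object that holds its "op" and its "data". drive_tool: Moves the arm, as the interface text tells. Its arguments: {"type":"object","properties":{"series":{"type":"array"},"newtons":{"type":"number"}},"required":["series"]}

```bash
ls; mkdir -p pics; cat > h.py <<'E'
import numpy as np, cv2
from rig import env, viewer
def get(n):
    d=viewer.get_image(n); d['R']=cv2.Rodrigues(np.array(d['rvec'],float))[0]; d['t']=np.array(d['tvec'],float).ravel(); d['K']=np.array(d['camera_matrix'],float); return d
def save(d,name): cv2.imwrite(f'pics/{name}.png',d['img'][:,:,::-1])
def ray(d,u,v,z):
    r=d['R'].T@(np.linalg.inv(d['K'])@[u,v,1]); c=-d['R'].T@d['t']; return c+r*(z-c[2])/r[2]
def cloud(d):
    h,w=d['depth'].shape; u,v=np.meshgrid(np.arange(w),np.arange(h)); Z=d['depth']
    P=np.stack([(u-d['K'][0,2])/d['K'][0,0]*Z,(v-d['K'][1,2])/d['K'][1,1]*Z,Z],-1)
    return (P-d['t'])@d['R']
E
python3 - <<'E'
from h import *
for n in('scene','top'):
    d=get(n); save(d,n+'0'); print(n,-d['R'].T@d['t'],d['depth'].min(),d['depth'].max())
    np.savez(''+n+'0.npz',**{k:d[k] for k in('img','depth','K','R','t')})
o=env.observe(); print(o)
E
```

```text
pics
scene [1.5418211  0.20582881 0.72744256] 0.0 3.8067796
top [ 0.36657765 -0.02918856  1.32293166] 0.0 2.1983917
{'time_s': 0.1, 'q': array([ 6.39250194e+01,  2.18365727e+01,  7.43807324e+01, -5.53140438e-05,
        8.38580915e+01, -1.23335854e+01]), 'qvel': array([ 0.00415135, -0.04560608, -0.12713388, -0.0012058 , -0.06898677,
       -0.00626117]), 'joint_efforts': array([ 2.97462764e-03, -4.49229383e+01, -2.31652004e+01, -2.21424998e-04,
        3.69174813e-03, -2.04654827e-05]), 'position': array([0.13050623, 0.53401119, 0.23077685]), 'tool_rot': array([[-9.71377699e-01,  2.37539540e-01, -5.77546166e-04],
       [ 2.37540077e-01,  9.71377019e-01, -1.18240637e-03],
       [ 2.80146808e-04, -1.28575354e-03, -9.99999134e-01]]), 'ft_force': array([-0.18734192, -0.58051802, -0.1232758 ]), 'wrist_torque': array([-0.02220241,  0.02072994,  0.01849161]), 'gripper_force': 0.0, 'grip_width': 0.08523316105844614}
```

View pics/scene0.png

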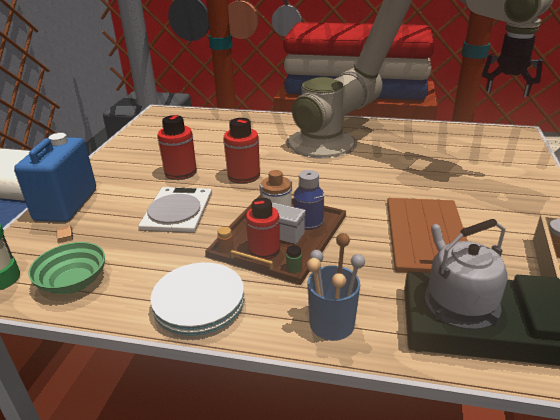

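View pics/top0.png

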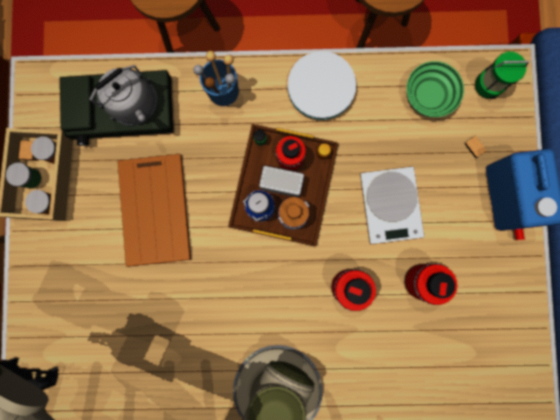

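The scene shows the small red mug on the tray at the far position (top view 291,150), the milk can near left (258,205), the canister near right (294,212) and the tin at (282,180). The board is to the left (155,210), the scale to the right (392,197), and two larger decoy mugs stand off the tray.

```bash
python3 - <<'E'
from h import *
d=dict(np.load('top0.npz')); W=cloud(d); img=d['img'].astype(int)
def box(u0,u1,v0,v1,z0,z1):
    m=np.zeros(d['depth'].shape,bool); m[v0:v1,u0:u1]=1
    return m&(d['depth']>0)&(W[...,2]>z0)&(W[...,2]<z1)
def rep(n,m):
    P=W[m]; c,r=cv2.minEnclosingCircle(P[:,:2].astype(np.float32)); rr=cv2.minAreaRect(P[:,:2].astype(np.float32))
    print(n,m.sum(),'circ',np.round(c,4),round(r,4),'rect',np.round(rr[0],4),np.round(rr[1],4),round(rr[2],1),'z',np.round(np.median(P[:,2]),4))
rep('mugcap',box(270,312,130,172,.132,.16))
rep('can',box(240,280,185,225,.138,.16))
rep('knob',box(275,320,190,235,.12,.145))
rep('tin',box(255,310,160,200,.07,.086))
rep('board',box(105,200,140,275,.012,.025))
rep('salt',box(315,335,140,160,.055,.08)); rep('pepper',box(252,272,128,150,.055,.08))
rep('tray',box(225,345,120,250,.0155,.028))
rep('plate',box(362,420,170,225,.0255,.034))
# ray-cast outlines
def rc(n,mask,z,roi):
    u0,u1,v0,v1=roi; m=np.zeros(mask.shape,np.uint8); m[v0:v1,u0:u1]=mask[v0:v1,u0:u1]
    cs,_=cv2.findContours(m,cv2.RETR_EXTERNAL,cv2.CHAIN_APPROX_NONE); c=max(cs,key=cv2.contourArea)[:,0]
    P=np.array([ray(d,u,v,z)[:2] for u,v in c],np.float32); rr=cv2.minAreaRect(P); cc,r=cv2.minEnclosingCircle(P)
    print('ray',n,np.round(rr[0],4),np.round(rr[1],4),round(rr[2],1),'circ',np.round(cc,4),round(r,4))
R,G,B=img[...,0],img[...,1],img[...,2]
rc('tin',(np.minimum(np.minimum(R,G),B)>125)&(abs(R-B)<40),.078,(255,310,163,198))
rc('board',(R-G>45)&(R>90),.018,(105,200,140,275))
rc('plate',(abs(R-B)<30)&(R<195)&(R>110),.028,(362,422,168,224))
E
```

```text
mugcap 267 circ [ 0.6395 -0.0492] 0.0235 rect [ 0.6391 -0.0495] [0.0452 0.0447] 39.8 z 0.1426
can 312 circ [0.5007 0.0359] 0.025 rect [0.5001 0.0356] [0.0479 0.0478] 88.7 z 0.1475
knob 155 circ [ 0.4791 -0.0534] 0.0178 rect [ 0.4789 -0.0546] [0.033  0.0335] 88.8 z 0.1319
tin 913 circ [ 0.5776 -0.0257] 0.0657 rect [ 0.5821 -0.0269] [0.1096 0.0893] 77.4 z 0.0779
board 6743 circ [0.5027 0.3353] 0.1721 rect [0.503  0.3357] [0.3003 0.1813] 4.9 z 0.0177
salt 115 circ [ 0.6509 -0.1415] 0.0167 rect [ 0.6511 -0.1411] [0.03   0.0314] 25.8 z 0.0633
pepper 111 circ [0.6951 0.0344] 0.0165 rect [0.6947 0.0337] [0.0304 0.0307] 76.5 z 0.0636
tray 1130 circ [ 0.5651 -0.0284] 0.1925 rect [ 0.5652 -0.0283] [0.2498 0.2996] 76.3 z 0.0194
plate 1518 circ [ 0.5313 -0.3318] 0.0839 rect [ 0.5192 -0.3261] [0.1442 0.1388] 4.3 z 0.0282
ray tin [ 0.566 -0.022] [0.1078 0.0566] 76.8 circ [ 0.5667 -0.0219] 0.0579
ray board [0.5016 0.3387] [0.3012 0.1827] 4.8 circ [0.502  0.3385] 0.1726
ray plate [ 0.5231 -0.3211] [0.1468 0.1469] 5.6 circ [ 0.5181 -0.3129] 0.09
```

Measurements agree between depth and outline (tray frame yaw ≈ -13.5°, already matching the tool). First goal: above the milk can.

Call:
{"op": "drive_tool", "data": {"series": [[[-0.478, -0.396, 0.02], 0, 0.066], [[-0.478, -0.396, 0.02], 0, 0.066], [[-0.478, -0.396, 0.02], 0, 0.066], [[-0.478, -0.396, 0.02], 0, 0.066], [[-0.478, -0.396, 0.02], 0, 0.066], [[-0.478, -0.396, 0.02], 0, 0.066], [[-0.478, -0.396, 0.02], 0, 0.066], [[-0.478, -0.396, 0.02], 0, 0.066], [[-0.478, -0.396, 0.02], 0, 0.066], [[-0.478, -0.396, 0.02], 0, 0.066], [[-0.478, -0.396, 0.02], 0, 0.066], [[-0.478, -0.396, 0.02], 0, 0.066], [[-0.478, -0.396, 0.02], 0, 0.066], [[-0.478, -0.396, 0.02], 0, 0.066], [[-0.478, -0.396, 0.02], 0, 0.066]], "newtons": 40}}

```text
time_s: 1.6
position: [0.5004, 0.0363, 0.2109]
tool_rot: [[-0.971, 0.238, -0.001], [0.238, 0.971, 0.0], [0.001, 0.0, -1.0]]
ft_force: [-0.8, 0.5, 0.7]
grip_width: 0.066
gripper_force: 0.0
```

```bash
cat >> h.py <<'E'
def go(x,y,z):
    o=env.observe(); s=o['tool_rot'].T@(np.array([x,y,z])-o['position'])
    print('t',o['time_s'],'pos',np.round(o['position'],4),'shift',np.round(s,4),'q6',round(o['q'][5],1),'w',round(o['grip_width'],4))
E
python3 - <<'E'
from h import *
d=get('wrist'); save(d,'w1'); go(.5005,.0357,.117)
W=cloud(d); img=d['img'].astype(int)
m=(d['depth']>0)
for n,(x,y),z0,z1,r in(('can',(.5005,.0357),.138,.155,.035),('knob',(.479,-.054),.12,.145,.03),('mug',(.6395,-.049),.13,.15,.035)):
    k=m&(W[...,2]>z0)&(W[...,2]<z1)&(np.hypot(W[...,0]-x,W[...,1]-y)<r)
    if k.sum()>20:
        c,rr=cv2.minEnclosingCircle(W[k][:,:2].astype(np.float32)); print(n,k.sum(),np.round(c,4),round(rr,4))
k=m&(W[...,2]>.073)&(W[...,2]<.083)&(np.hypot(W[...,0]-.566,W[...,1]+.022)<.065)
if k.sum()>20: print(cv2.minAreaRect(W[k][:,:2].astype(np.float32)),k.sum())
E
```

```text
t 1.65 pos [0.5002 0.0368 0.2112] shift [-0.0006 -0.001   0.0942] q6 -85.6 w 0.066
can 4397 [0.4994 0.0361] 0.025
knob 2206 [ 0.4781 -0.0532] 0.018
mug 1048 [ 0.6315 -0.0451] 0.0218
((0.5689994096755981, -0.02665407955646515), (0.11847896873950958, 0.1003604605793953), 42.838138580322266) 5731
```

Call:
{"op": "drive_tool", "data": {"series": [[[0, -0.001, 0.03], 0, 0.066], [[0, -0.001, 0.06], 0, 0.066], [[0, -0.001, 0.08], 0, 0.066], [[0, -0.001, 0.094], 0, 0.066], [[0, -0.001, 0.094], 0, 0.066], [[0, -0.001, 0.094], 0, 0.04], [[0, -0.001, 0.094], 0, 0.04], [[0, -0.001, 0.094], 0, 0.04], [[0, -0.001, 0.094], 0, 0.04], [[0, -0.001, 0.094], 0, 0.04], [[0, -0.001, 0.094], 0, 0.04]], "newtons": 40}}

```text
time_s: 2.75
position: [0.501, 0.0355, 0.1185]
tool_rot: [[-0.971, 0.237, 0.002], [0.237, 0.971, 0.001], [-0.002, 0.001, -1.0]]
ft_force: [-0.1, 4.0, 5.7]
grip_width: 0.0488
gripper_force: 42.6
```

Call:
{"op": "drive_tool", "data": {"series": [[[0, 0, -0.01], 0, 0.03], [[0, 0, -0.03], 0, 0.03], [[0, 0, -0.055], 0, 0.03], [[0.003, 0.01, -0.075], 0, 0.03], [[0.007, 0.03, -0.08], 0, 0.03], [[0.014, 0.06, -0.08], 0, 0.03], [[0.023, 0.095, -0.08], 0, 0.03], [[0.031, 0.13, -0.08], 0, 0.03], [[0.039, 0.165, -0.08], 0, 0.03], [[0.048, 0.2, -0.08], 0, 0.03], [[0.056, 0.235, -0.08], 0, 0.03], [[0.062, 0.26, -0.08], 0, 0.03], [[0.066, 0.278, -0.08], 0, 0.03], [[0.069, 0.289, -0.08], 0, 0.03], [[0.07, 0.293, -0.08], 0, 0.03], [[0.07, 0.293, -0.07], 0, 0.03], [[0.07, 0.293, -0.055], 0, 0.03], [[0.07, 0.293, -0.04], 0, 0.03], [[0.07, 0.293, -0.03], 0, 0.03], [[0.07, 0.293, -0.022], 0, 0.03]], "newtons": 50}}

```text
time_s: 4.75
position: [0.5022, 0.3355, 0.1383]
tool_rot: [[-0.971, 0.238, -0.001], [0.238, 0.971, -0.001], [0.001, -0.001, -1.0]]
ft_force: [0.1, -0.0, -4.8]
grip_width: 0.0487
gripper_force: 53.4
```

Call:
{"op": "drive_tool", "data": {"series": [[[0, 0, 0.004], 0, 0.03], [[0, 0, 0.007], 0, 0.03], [[0, 0, 0.009], 0, 0.03], [[0, 0, 0.011], 0, 0.03], [[0, 0, 0.011], 0, 0.03]]}}

```text
time_s: 5.25
position: [0.5024, 0.3364, 0.1286]
tool_rot: [[-0.971, 0.237, 0.001], [0.237, 0.971, 0.0], [-0.001, 0.0, -1.0]]
ft_force: [0.6, 0.0, -6.2]
grip_width: 0.0486
gripper_force: 53.3
```

Call:
{"op": "drive_tool", "data": {"series": [[[0, 0, 0.001], 0, 0.03], [[0, 0, 0.001], 0, 0.03], [[0, 0, 0.002], 0, 0.03], [[0, 0, 0.002], 0, 0.03]]}}

```text
time_s: 5.65
position: [0.5027, 0.3366, 0.1285]
tool_rot: [[-0.971, 0.237, 0.003], [0.237, 0.971, 0.001], [-0.003, 0.002, -1.0]]
ft_force: [-2.8, 0.1, 11.1]
grip_width: 0.0484
gripper_force: 55.1
```

Call:
{"op": "drive_tool", "data": {"series": [[[0, 0, 0], 0, 0.07], [[0, 0, 0], 0, 0.07], [[0, 0, 0], 0, 0.07], [[0, 0, -0.03], 0, 0.07], [[0, 0, -0.06], 0, 0.07], [[-0.008, -0.045, -0.06], 0, 0.066], [[-0.07, -0.385, -0.06], 0, 0.066], [[-0.07, -0.385, -0.06], 0, 0.066], [[-0.07, -0.385, -0.06], 0, 0.066], [[-0.07, -0.385, -0.06], 0, 0.066], [[-0.07, -0.385, -0.06], 0, 0.06], [[-0.07, -0.385, -0.06], 0, 0.06], [[-0.07, -0.385, -0.06], 0, 0.06], [[-0.07, -0.385, -0.06], 0, 0.06], [[-0.07, -0.385, -0.06], 0, 0.06]]}}

```text
time_s: 7.15
position: [0.4787, -0.055, 0.1862]
tool_rot: [[-0.971, 0.24, -0.0], [0.24, 0.971, 0.0], [0.0, 0.0, -1.0]]
ft_force: [0.4, 0.5, -0.3]
grip_width: 0.0601
gripper_force: 0.0
```

```bash
cat >> h.py <<'E'
def circ(d,x,y,z0,z1,r=.04):
    W=cloud(d); k=(d['depth']>0)&(W[...,2]>z0)&(W[...,2]<z1)&(np.hypot(W[...,0]-x,W[...,1]-y)<r)
    if k.sum()<20: print('none'); return
    c,rr=cv2.minEnclosingCircle(W[k][:,:2].astype(np.float32)); print('circ',k.sum(),np.round(c,4),round(rr,4),'z',np.round(np.percentile(W[k][:,2],[50,95]),4))
E
python3 - <<'E'
from h import *
go(.4785,-.0534,.105)
d=get('top'); save(d,'top1'); circ(d,.5025,.337,.145,.165)
E
```

```text
t 7.15 pos [ 0.4787 -0.055   0.1862] shift [0.0006 0.0015 0.0812] q6 -96.8 w 0.0601
circ 332 [0.5027 0.3358] 0.0255 z [0.1574 0.1616]
```

View pics/top1.png

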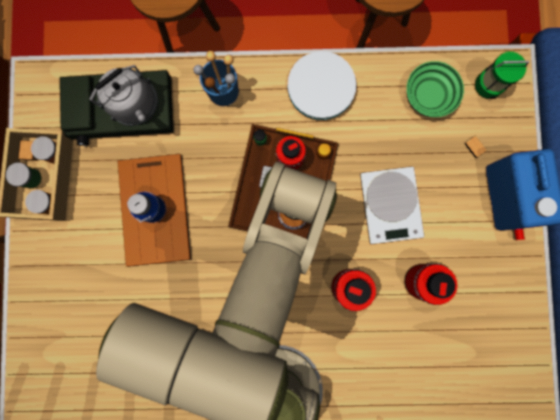

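The milk can stands upright on the board at (145,207), as intended. Next, grip the canister knob.

Call:
{"op": "drive_tool", "data": {"series": [[[0, 0, 0.03], 0, 0.06], [[0, 0, 0.055], 0, 0.06], [[0, 0, 0.07], 0, 0.06], [[0, 0, 0.08], 0, 0.06], [[0, 0, 0.08], 0, 0.06], [[0, 0, 0.08], 0, 0.025], [[0, 0, 0.08], 0, 0.025], [[0, 0, 0.08], 0, 0.025], [[0, 0, 0.08], 0, 0.025], [[0, 0, 0.08], 0, 0.025], [[0, 0, 0.08], 0, 0.025]]}}

```text
time_s: 8.3
position: [0.4794, -0.0541, 0.1074]
tool_rot: [[-0.971, 0.238, 0.002], [0.238, 0.971, -0.0], [-0.002, 0.0, -1.0]]
ft_force: [0.5, 3.2, 6.4]
grip_width: 0.0346
gripper_force: 50.0
```

Call:
{"op": "drive_tool", "data": {"series": [[[0, 0, -0.01], 0, 0.02], [[0, 0, -0.03], 0, 0.02], [[0, 0, -0.055], 0, 0.02], [[0.004, 0.01, -0.075], 0, 0.02], [[0.013, 0.03, -0.08], 0, 0.02], [[0.027, 0.06, -0.08], 0, 0.02], [[0.045, 0.1, -0.08], 0, 0.02], [[0.063, 0.14, -0.08], 0, 0.02], [[0.081, 0.18, -0.08], 0, 0.02], [[0.099, 0.22, -0.08], 0, 0.02], [[0.117, 0.26, -0.08], 0, 0.02], [[0.134, 0.3, -0.08], 0, 0.02], [[0.147, 0.328, -0.08], 0, 0.02], [[0.155, 0.346, -0.08], 0, 0.02], [[0.159, 0.355, -0.08], 0, 0.02], [[0.159, 0.355, -0.065], 0, 0.02], [[0.159, 0.355, -0.045], 0, 0.02], [[0.159, 0.355, -0.03], 0, 0.02], [[0.159, 0.355, -0.018], 0, 0.02], [[0.159, 0.355, -0.012], 0, 0.02]]}}

```text
time_s: 10.3
position: [0.4086, 0.3274, 0.1176]
tool_rot: [[-0.971, 0.238, -0.001], [0.238, 0.971, -0.001], [0.001, -0.001, -1.0]]
ft_force: [0.1, -0.2, -3.1]
grip_width: 0.0346
gripper_force: 50.5
```

Call:
{"op": "drive_tool", "data": {"series": [[[0, 0, 0.001], 0, 0.02], [[0, 0, 0.002], 0, 0.02], [[0, 0, 0.003], 0, 0.02], [[0, 0, 0.003], 0, 0.02]]}}

```text
time_s: 10.7
position: [0.4091, 0.3284, 0.1172]
tool_rot: [[-0.971, 0.237, 0.002], [0.237, 0.971, 0.001], [-0.002, 0.001, -1.0]]
ft_force: [-2.6, -0.9, 10.0]
grip_width: 0.0345
gripper_force: 51.7
```

Call:
{"op": "drive_tool", "data": {"series": [[[0, 0, 0], 0, 0.06], [[0, 0, 0], 0, 0.06], [[0, 0, 0], 0, 0.06], [[0, 0, -0.03], 0, 0.06], [[0, 0, -0.07], 0, 0.06], [[0, 0, -0.09], 0, 0.066], [[-0.313, -0.312, -0.09], 0, 0.066], [[-0.313, -0.312, -0.09], 0, 0.066], [[-0.313, -0.312, -0.09], 0, 0.066], [[-0.313, -0.312, -0.09], 0, 0.066], [[-0.313, -0.312, -0.09], 0, 0.066], [[-0.313, -0.312, -0.09], 0, 0.066], [[-0.313, -0.312, -0.09], 0, 0.066], [[-0.313, -0.312, -0.09], 0, 0.066], [[-0.313, -0.312, -0.09], 0, 0.066], [[-0.313, -0.312, -0.09], 0, 0.066], [[-0.313, -0.312, -0.09], 0, 0.066], [[-0.313, -0.312, -0.09], 0, 0.066], [[-0.313, -0.312, -0.09], 0, 0.066]]}}

```text
time_s: 12.6
position: [0.6382, -0.0479, 0.2057]
tool_rot: [[-0.972, 0.236, 0.0], [0.236, 0.972, 0.0], [-0.0, 0.0, -1.0]]
ft_force: [1.1, -0.2, 0.1]
grip_width: 0.0661
gripper_force: 0.0
```

```bash
python3 - <<'E'
from h import *
d=get('wrist'); go(.6393,-.0493,.115); circ(d,.639,-.049,.132,.152); 
d=get('top'); circ(d,.4085,.3285,.13,.155,.03)
E
```

```text
t 12.65 pos [ 0.6383 -0.0479  0.2057] shift [-0.0013 -0.0011  0.0907] q6 -91.2 w 0.0657
circ 3856 [ 0.6387 -0.0493] 0.0236 z [0.1431 0.1445]
circ 20 [0.417  0.3361] 0.0099 z [0.1422 0.1468]
```

Call:
{"op": "drive_tool", "data": {"series": [[[-0.001, -0.001, 0.03], 0, 0.066], [[-0.001, -0.001, 0.06], 0, 0.066], [[-0.001, -0.001, 0.08], 0, 0.066], [[-0.001, -0.001, 0.091], 0, 0.066], [[-0.001, -0.001, 0.091], 0, 0.066], [[-0.001, -0.001, 0.091], 0, 0.035], [[-0.001, -0.001, 0.091], 0, 0.035], [[-0.001, -0.001, 0.091], 0, 0.035], [[-0.001, -0.001, 0.091], 0, 0.035], [[-0.001, -0.001, 0.091], 0, 0.035], [[-0.001, -0.001, 0.091], 0, 0.035]]}}

```text
time_s: 13.8
position: [0.6401, -0.0502, 0.116]
tool_rot: [[-0.971, 0.237, 0.003], [0.237, 0.971, -0.0], [-0.003, 0.0, -1.0]]
ft_force: [0.5, 1.6, 6.9]
grip_width: 0.0446
gripper_force: 51.3
```

Call:
{"op": "drive_tool", "data": {"series": [[[0, 0, -0.01], 0, 0.03], [[0, 0, -0.03], 0, 0.03], [[0, 0, -0.06], 0, 0.03], [[0, 0, -0.085], 0, 0.03], [[0.004, 0.01, -0.1], 0, 0.03], [[0.011, 0.03, -0.1], 0, 0.03], [[0.022, 0.06, -0.1], 0, 0.03], [[0.036, 0.1, -0.1], 0, 0.03], [[0.05, 0.14, -0.1], 0, 0.03], [[0.065, 0.18, -0.1], 0, 0.03], [[0.079, 0.22, -0.1], 0, 0.03], [[0.094, 0.26, -0.1], 0, 0.03], [[0.108, 0.3, -0.1], 0, 0.03], [[0.121, 0.335, -0.1], 0, 0.03], [[0.13, 0.36, -0.1], 0, 0.03], [[0.134, 0.373, -0.1], 0, 0.03], [[0.134, 0.373, -0.08], 0, 0.03], [[0.134, 0.373, -0.055], 0, 0.03], [[0.134, 0.373, -0.035], 0, 0.03], [[0.134, 0.373, -0.02], 0, 0.03]]}}

```text
time_s: 15.8
position: [0.5976, 0.3426, 0.1327]
tool_rot: [[-0.971, 0.238, -0.002], [0.238, 0.971, -0.001], [0.002, -0.002, -1.0]]
ft_force: [0.3, -1.2, -4.2]
grip_width: 0.0447
gripper_force: 52.1
```

Call:
{"op": "drive_tool", "data": {"series": [[[0, 0, 0.005], 0, 0.03], [[0, 0, 0.008], 0, 0.03], [[0, 0, 0.009], 0, 0.03], [[0, 0, 0.01], 0, 0.03], [[0, 0, 0.01], 0, 0.03]]}}

```text
time_s: 16.3
position: [0.5982, 0.3437, 0.126]
tool_rot: [[-0.971, 0.238, 0.002], [0.238, 0.971, 0.0], [-0.002, 0.001, -1.0]]
ft_force: [-1.4, -2.1, 5.1]
grip_width: 0.0449
gripper_force: 52.8
```

Call:
{"op": "drive_tool", "data": {"series": [[[0, 0, 0], 0, 0.066], [[0, 0, 0], 0, 0.066], [[0, 0, 0], 0, 0.066], [[0, 0, -0.03], 0, 0.066], [[0, 0, -0.07], 0, 0.075], [[0, 0, -0.1], 0, 0.075], [[-0.056, -0.364, -0.1], 90, 0.075], [[-0.056, -0.364, -0.1], 90, 0.075], [[-0.056, -0.364, -0.1], 90, 0.075], [[-0.056, -0.364, -0.1], 90, 0.075], [[-0.056, -0.364, -0.1], 90, 0.075], [[-0.056, -0.364, -0.1], 90, 0.075], [[-0.056, -0.364, -0.1], 90, 0.075], [[-0.056, -0.364, -0.1], 90, 0.075], [[-0.056, -0.364, -0.1], 90, 0.075], [[-0.056, -0.364, -0.1], 90, 0.075], [[-0.056, -0.364, -0.1], 90, 0.075], [[-0.056, -0.364, -0.1], 90, 0.075], [[-0.056, -0.364, -0.1], 90, 0.075], [[-0.056, -0.364, -0.1], 90, 0.075]]}}

```text
time_s: 18.3
position: [0.5658, -0.023, 0.2243]
tool_rot: [[0.236, 0.972, 0.0], [0.972, -0.236, 0.0], [0.0, 0.0, -1.0]]
ft_force: [0.6, -0.3, -0.4]
grip_width: 0.0752
gripper_force: 0.0
```

```bash
python3 - <<'E'
from h import *
d=get('wrist'); save(d,'w2'); W=cloud(d)
k=(d['depth']>0)&(W[...,2]>.07)&(W[...,2]<.09)&(np.hypot(W[...,0]-.566,W[...,1]+.022)<.08)
r=cv2.minAreaRect(W[k][:,:2].astype(np.float32)); print(r,k.sum(),np.median(W[k][:,2])); go(r[0][0],r[0][1],.040)
d=get('top'); save(d,'top2'); circ(d,.4085,.3285,.13,.155,.03); circ(d,.597,.345,.14,.16,.03)
W=cloud(d); k=(d['depth']>0)&(W[...,2]>.025)&(W[...,2]<.032)&(np.hypot(W[...,0]-.52,W[...,1]+.325)<.085)
P=W[k][:,:2]; print(k.sum(),np.median(P,0),P.mean(0),np.percentile(P,[2,98],axis=0))
g=cv2.cvtColor(d['img'][160:250,350:430],cv2.COLOR_RGB2GRAY); g=cv2.resize(g,None,fx=4,fy=4,interpolation=cv2.INTER_CUBIC)
c=cv2.HoughCircles(g,cv2.HOUGH_GRADIENT,1.5,200,param1=80,param2=20,minRadius=80,maxRadius=130); print(c)
if c is not None: 
    u,v=c[0,0,:2]; print(ray(d,350+(u-1.5)/4,160+(v-1.5)/4,.028))
E
```

```text
((0.566908061504364, -0.023033179342746735), (0.10948076099157333, 0.05807530879974365), 77.1556625366211) 7872 0.07852161105592684
t 18.35 pos [ 0.5657 -0.023   0.2243] shift [0.0002 0.0011 0.1843] q6 -0.6 w 0.075
circ 172 [0.4096 0.3276] 0.018 z [0.1421 0.1466]
circ 280 [0.5981 0.3439] 0.0238 z [0.1526 0.1562]
1597 [ 0.52170552 -0.32571906] [ 0.52207884 -0.32623757] [[ 0.45956135 -0.38830169]
 [ 0.58389887 -0.26411292]]
[[[171.75 185.25 129.05]]]
[ 0.49527239 -0.32615498  0.028     ]
```

View pics/top2.png

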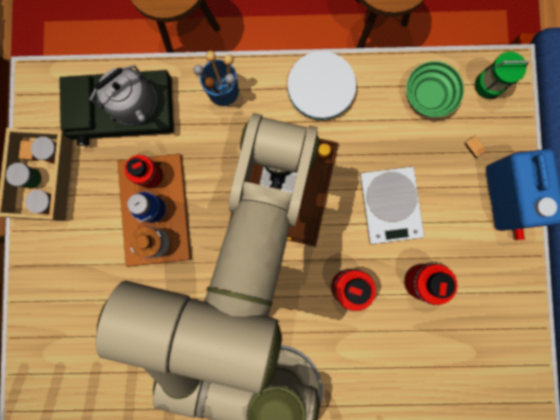

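View pics/w2.png

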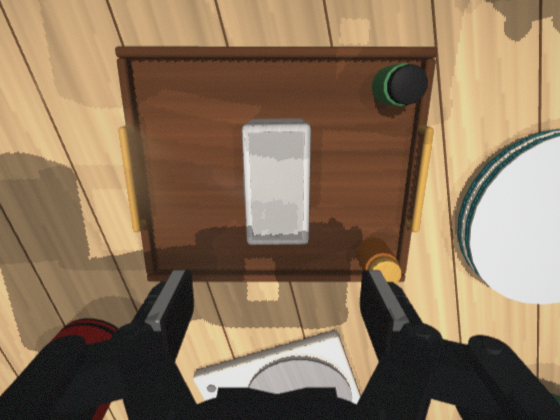

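The top view shows mug, milk can and canister upright in a row on the board (140,170), (145,207), (150,241). The wrist view shows the tin free on the tray, aligned with the fingers. Grip it.

Call:
{"op": "drive_tool", "data": {"series": [[[0, 0.001, 0.04], -1, 0.075], [[0, 0.001, 0.08], -1, 0.075], [[0, 0.001, 0.12], -1, 0.075], [[0, 0.001, 0.15], -1, 0.075], [[0, 0.001, 0.175], -1, 0.075], [[0, 0.001, 0.19], -1, 0.075], [[0, 0.001, 0.194], -1, 0.075], [[0, 0.001, 0.194], -1, 0.075], [[0, 0.001, 0.194], -1, 0.045], [[0, 0.001, 0.194], -1, 0.045], [[0, 0.001, 0.194], -1, 0.045], [[0, 0.001, 0.194], -1, 0.045], [[0, 0.001, 0.194], -1, 0.045], [[0, 0.001, 0.194], -1, 0.045]]}}

```text
time_s: 19.8
position: [0.5673, -0.0234, 0.0315]
tool_rot: [[0.22, 0.975, 0.002], [0.975, -0.22, -0.001], [-0.0, 0.002, -1.0]]
ft_force: [-1.0, 0.8, 7.2]
grip_width: 0.0576
gripper_force: 54.8
```

```bash
python3 - <<'E'
from h import *
go(.522-.0002,-.326,.1)
E
```

```text
t 19.8 pos [ 0.5673 -0.0234  0.0315] shift [-0.3052  0.0225 -0.0684] q6 -1.6 w 0.0576
```

Call:
{"op": "drive_tool", "data": {"series": [[[0, 0, -0.01], 0, 0.04], [[0, 0, -0.03], 0, 0.04], [[0, 0, -0.055], 0, 0.04], [[-0.01, 0.001, -0.075], 0, 0.04], [[-0.03, 0.002, -0.08], 0, 0.04], [[-0.06, 0.004, -0.08], 0, 0.04], [[-0.1, 0.007, -0.08], 0, 0.04], [[-0.14, 0.01, -0.08], 0, 0.04], [[-0.18, 0.013, -0.08], 0, 0.04], [[-0.22, 0.016, -0.08], 0, 0.04], [[-0.255, 0.019, -0.08], 0, 0.04], [[-0.28, 0.021, -0.08], 0, 0.04], [[-0.296, 0.022, -0.08], 0, 0.04], [[-0.305, 0.0225, -0.08], 0, 0.04], [[-0.305, 0.0225, -0.07], 0, 0.04], [[-0.305, 0.0225, -0.055], 0, 0.04], [[-0.305, 0.0225, -0.04], 0, 0.04], [[-0.305, 0.0225, -0.03], 0, 0.04], [[-0.305, 0.0225, -0.025], 0, 0.04], [[-0.305, 0.0225, -0.025], 0, 0.04]]}}

```text
time_s: 21.8
position: [0.5214, -0.325, 0.0547]
tool_rot: [[0.22, 0.976, -0.001], [0.976, -0.22, 0.001], [0.001, -0.001, -1.0]]
ft_force: [-0.5, 0.1, -1.4]
grip_width: 0.0576
gripper_force: 54.2
```

Call:
{"op": "drive_tool", "data": {"series": [[[0, 0, 0.003], 0, 0.04], [[0, 0, 0.005], 0, 0.04], [[0, 0, 0.006], 0, 0.04], [[0, 0, 0.006], 0, 0.04]]}}

```text
time_s: 22.2
position: [0.5217, -0.3259, 0.0515]
tool_rot: [[0.22, 0.975, 0.002], [0.975, -0.22, -0.001], [-0.001, 0.002, -1.0]]
ft_force: [-3.1, 3.0, 11.3]
grip_width: 0.0576
gripper_force: 55.5
```

Call:
{"op": "drive_tool", "data": {"series": [[[0, 0, 0], 0, 0.075], [[0, 0, 0], 0, 0.075], [[0, 0, 0], 0, 0.075], [[0, 0, -0.02], 0, 0.075], [[0, 0, -0.06], 0, 0.075], [[0, 0, -0.11], 0, 0.075], [[0, 0, -0.16], 0, 0.066], [[0, 0, -0.16], 0, 0.066]]}}

```text
time_s: 23.0
position: [0.5232, -0.3273, 0.2167]
tool_rot: [[0.22, 0.975, 0.01], [0.975, -0.22, -0.009], [-0.007, 0.012, -1.0]]
ft_force: [-0.9, 0.7, -0.8]
grip_width: 0.0659
gripper_force: 0.0
```

Call:
{"op": "drive_tool", "data": {"series": [[[0.67, -0.073, 0], -89, 0.066], [[0.67, -0.073, 0], -89, 0.066], [[0.67, -0.073, 0], -89, 0.066], [[0.67, -0.073, 0], -89, 0.066], [[0.67, -0.073, 0], -89, 0.066], [[0.67, -0.073, 0], -89, 0.066], [[0.67, -0.073, 0], -89, 0.066], [[0.67, -0.073, 0], -89, 0.066], [[0.67, -0.073, 0], -89, 0.066], [[0.67, -0.073, 0], -89, 0.066], [[0.67, -0.073, 0], -89, 0.066], [[0.67, -0.073, 0], -89, 0.066], [[0.67, -0.073, 0], -89, 0.066], [[0.67, -0.073, 0], -89, 0.066], [[0.67, -0.073, 0], -89, 0.066], [[0.67, -0.073, 0], -89, 0.066], [[0.67, -0.073, 0], -89, 0.066], [[0.67, -0.073, 0], -89, 0.066]]}}

```text
time_s: 24.8
position: [0.5982, 0.3426, 0.2095]
tool_rot: [[-0.971, 0.239, 0.0], [0.239, 0.971, -0.0], [-0.0, -0.0, -1.0]]
ft_force: [-0.3, -1.4, -0.4]
grip_width: 0.0662
gripper_force: 0.0
```

```bash
python3 - <<'E'
from h import *
d=get('wrist'); circ(d,.598,.344,.142,.162); go(.5982,.344,.1255)
d=get('top'); save(d,'top3'); W=cloud(d)
k=(d['depth']>0)&(W[...,2]>.09)&(W[...,2]<.105)&(np.hypot(W[...,0]-.522,W[...,1]+.326)<.08)
print(k.sum(), cv2.minAreaRect(W[k][:,:2].astype(np.float32)))
for x,y in((.6509,-.1415),(.6949,.034)): circ(d,x,y,.055,.08,.03)
E
```

```text
circ 4086 [0.5969 0.3451] 0.0236 z [0.1531 0.1545]
t 24.85 pos [0.5982 0.3427 0.2096] shift [0.0003 0.0012 0.0841] q6 -56.2 w 0.0662
933 ((0.5226580500602722, -0.3258097171783447), (0.11139124631881714, 0.058343999087810516), 77.83257293701172)
circ 112 [ 0.6516 -0.141 ] 0.0163 z [0.0634 0.067 ]
circ 114 [0.6946 0.0341] 0.0166 z [0.0633 0.0675]
```

View pics/top3.png

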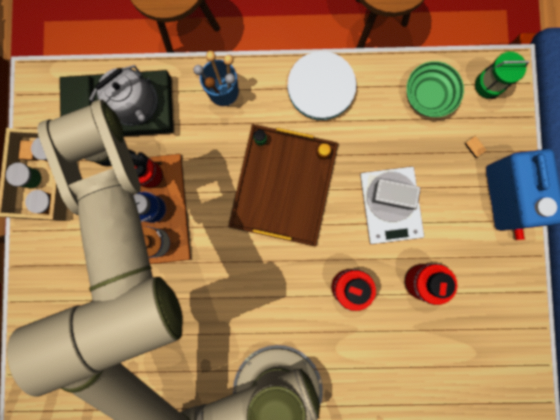

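The tin lies centred and upright on the steel plate at (396,194); the shakers are unmoved. Now put the mug back.

Call:
{"op": "drive_tool", "data": {"series": [[[0, 0.001, 0.03], 0, 0.066], [[0, 0.001, 0.055], 0, 0.066], [[0, 0.001, 0.075], 0, 0.066], [[0, 0.001, 0.084], 0, 0.066], [[0, 0.001, 0.084], 0, 0.066], [[0, 0.001, 0.084], 0, 0.035], [[0, 0.001, 0.084], 0, 0.035], [[0, 0.001, 0.084], 0, 0.035], [[0, 0.001, 0.084], 0, 0.035], [[0, 0.001, 0.084], 0, 0.035], [[0, 0.001, 0.084], 0, 0.035]]}}

```text
time_s: 26.0
position: [0.5988, 0.3452, 0.1271]
tool_rot: [[-0.971, 0.237, 0.003], [0.237, 0.971, 0.001], [-0.003, 0.002, -1.0]]
ft_force: [0.7, 1.8, 6.2]
grip_width: 0.0447
gripper_force: 52.1
```

```bash
python3 - <<'E'
from h import *
go(.6400,-.0500,.116)
E
```

```text
t 26.0 pos [0.5988 0.3452 0.1271] shift [-0.1338 -0.3741  0.0108] q6 -56.1 w 0.0447
```

Call:
{"op": "drive_tool", "data": {"series": [[[0, 0, -0.01], 0, 0.03], [[0, 0, -0.03], 0, 0.03], [[0, 0, -0.06], 0, 0.03], [[0, 0, -0.085], 0, 0.03], [[-0.004, -0.01, -0.1], 0, 0.03], [[-0.011, -0.03, -0.1], 0, 0.03], [[-0.022, -0.06, -0.1], 0, 0.03], [[-0.036, -0.1, -0.1], 0, 0.03], [[-0.05, -0.14, -0.1], 0, 0.03], [[-0.065, -0.18, -0.1], 0, 0.03], [[-0.079, -0.22, -0.1], 0, 0.03], [[-0.094, -0.26, -0.1], 0, 0.03], [[-0.108, -0.3, -0.1], 0, 0.03], [[-0.121, -0.335, -0.1], 0, 0.03], [[-0.13, -0.36, -0.1], 0, 0.03], [[-0.134, -0.374, -0.1], 0, 0.03], [[-0.134, -0.374, -0.08], 0, 0.03], [[-0.134, -0.374, -0.055], 0, 0.03], [[-0.134, -0.374, -0.03], 0, 0.03], [[-0.134, -0.374, -0.015], 0, 0.03]]}}

```text
time_s: 28.0
position: [0.6382, -0.0497, 0.1379]
tool_rot: [[-0.971, 0.237, -0.004], [0.237, 0.972, 0.001], [0.004, 0.0, -1.0]]
ft_force: [-0.1, 0.7, -4.4]
grip_width: 0.0448
gripper_force: 52.1
```

Call:
{"op": "drive_tool", "data": {"series": [[[0, 0, 0.01], 0, 0.03], [[0, 0, 0.018], 0, 0.03], [[0, 0, 0.023], 0, 0.03], [[0, 0, 0.025], 0, 0.03], [[0, 0, 0.026], 0, 0.03], [[0, 0, 0.026], 0, 0.03]]}}

```text
time_s: 28.6
position: [0.64, -0.0502, 0.1172]
tool_rot: [[-0.971, 0.237, 0.003], [0.237, 0.971, -0.001], [-0.004, -0.0, -1.0]]
ft_force: [-4.2, 1.4, 8.6]
grip_width: 0.0446
gripper_force: 53.6
```

Call:
{"op": "drive_tool", "data": {"series": [[[0, 0, 0], 0, 0.066], [[0, 0, 0], 0, 0.066], [[0, 0, 0], 0, 0.066], [[0, 0, -0.03], 0, 0.066], [[0, 0, -0.07], 0, 0.066], [[0, 0, -0.09], 0, 0.066], [[0.314, 0.313, -0.09], 0, 0.06], [[0.314, 0.313, -0.09], 0, 0.06], [[0.314, 0.313, -0.09], 0, 0.06], [[0.314, 0.313, -0.09], 0, 0.06], [[0.314, 0.313, -0.09], 0, 0.06], [[0.314, 0.313, -0.09], 0, 0.06], [[0.314, 0.313, -0.09], 0, 0.06], [[0.314, 0.313, -0.09], 0, 0.06], [[0.314, 0.313, -0.09], 0, 0.06], [[0.314, 0.313, -0.09], 0, 0.06], [[0.314, 0.313, -0.09], 0, 0.06], [[0.314, 0.313, -0.09], 0, 0.06], [[0.314, 0.313, -0.09], 0, 0.06]]}}

```text
time_s: 30.5
position: [0.4096, 0.3274, 0.2043]
tool_rot: [[-0.971, 0.239, 0.0], [0.239, 0.971, -0.0], [-0.0, -0.0, -1.0]]
ft_force: [0.2, -0.4, 0.3]
grip_width: 0.0601
gripper_force: 0.0
```

```bash
python3 - <<'E'
from h import *
d=get('wrist'); circ(d,.409,.328,.132,.152); go(.4088,.3285,.1165)
d=get('top'); circ(d,.639,-.049,.132,.152)
E
```

```text
circ 2347 [0.4074 0.3287] 0.018 z [0.1428 0.144 ]
t 30.55 pos [0.4096 0.3275 0.2043] shift [0.001  0.0008 0.0878] q6 -50.5 w 0.06
circ 261 [ 0.6389 -0.0506] 0.0233 z [0.143  0.1461]
```

Call:
{"op": "drive_tool", "data": {"series": [[[0.001, 0.001, 0.03], 0, 0.06], [[0.001, 0.001, 0.055], 0, 0.06], [[0.001, 0.001, 0.075], 0, 0.06], [[0.001, 0.001, 0.087], 0, 0.06], [[0.001, 0.001, 0.087], 0, 0.06], [[0.001, 0.001, 0.087], 0, 0.025], [[0.001, 0.001, 0.087], 0, 0.025], [[0.001, 0.001, 0.087], 0, 0.025], [[0.001, 0.001, 0.087], 0, 0.025], [[0.001, 0.001, 0.087], 0, 0.025], [[0.001, 0.001, 0.087], 0, 0.025]]}}

```text
time_s: 31.7
position: [0.4086, 0.3296, 0.1184]
tool_rot: [[-0.971, 0.238, 0.002], [0.238, 0.971, 0.0], [-0.002, 0.001, -1.0]]
ft_force: [0.4, -1.6, 7.7]
grip_width: 0.0347
gripper_force: 50.2
```

```bash
python3 - <<'E'
from h import *
go(.4789,-.0540,.1070)
E
```

```text
t 31.7 pos [0.4086 0.3296 0.1184] shift [-0.1594 -0.3559  0.0113] q6 -50.3 w 0.0347
```

Call:
{"op": "drive_tool", "data": {"series": [[[0, 0, -0.01], 0, 0.02], [[0, 0, -0.03], 0, 0.02], [[0, 0, -0.055], 0, 0.02], [[-0.004, -0.01, -0.075], 0, 0.02], [[-0.013, -0.03, -0.08], 0, 0.02], [[-0.027, -0.06, -0.08], 0, 0.02], [[-0.045, -0.1, -0.08], 0, 0.02], [[-0.063, -0.14, -0.08], 0, 0.02], [[-0.081, -0.18, -0.08], 0, 0.02], [[-0.099, -0.22, -0.08], 0, 0.02], [[-0.117, -0.26, -0.08], 0, 0.02], [[-0.134, -0.3, -0.08], 0, 0.02], [[-0.147, -0.328, -0.08], 0, 0.02], [[-0.155, -0.346, -0.08], 0, 0.02], [[-0.159, -0.356, -0.08], 0, 0.02], [[-0.159, -0.356, -0.065], 0, 0.02], [[-0.159, -0.356, -0.045], 0, 0.02], [[-0.159, -0.356, -0.025], 0, 0.02], [[-0.159, -0.356, -0.01], 0, 0.02], [[-0.159, -0.356, 0], 0, 0.02]]}}

```text
time_s: 33.7
position: [0.4775, -0.0533, 0.1166]
tool_rot: [[-0.972, 0.237, -0.001], [0.237, 0.972, 0.001], [0.001, 0.0, -1.0]]
ft_force: [-0.1, 0.6, -2.8]
grip_width: 0.0346
gripper_force: 50.6
```

Call:
{"op": "drive_tool", "data": {"series": [[[0, 0, 0.005], 0, 0.02], [[0, 0, 0.008], 0, 0.02], [[0, 0, 0.01], 0, 0.02], [[0, 0, 0.011], 0, 0.02], [[0, 0, 0.011], 0, 0.02]]}}

```text
time_s: 34.2
position: [0.4785, -0.0543, 0.1084]
tool_rot: [[-0.971, 0.237, 0.003], [0.237, 0.971, -0.001], [-0.003, -0.001, -1.0]]
ft_force: [-5.0, 0.4, 13.1]
grip_width: 0.0346
gripper_force: 52.2
```

Call:
{"op": "drive_tool", "data": {"series": [[[0, 0, 0], 0, 0.06], [[0, 0, 0], 0, 0.06], [[0, 0, 0], 0, 0.06], [[0, 0, -0.03], 0, 0.06], [[0, 0, -0.07], 0, 0.06], [[0, 0, -0.1], 0, 0.066], [[0.069, 0.385, -0.1], 0, 0.066], [[0.069, 0.385, -0.1], 0, 0.066], [[0.069, 0.385, -0.1], 0, 0.066], [[0.069, 0.385, -0.1], 0, 0.066], [[0.069, 0.385, -0.1], 0, 0.066], [[0.069, 0.385, -0.1], 0, 0.066], [[0.069, 0.385, -0.1], 0, 0.066], [[0.069, 0.385, -0.1], 0, 0.066], [[0.069, 0.385, -0.1], 0, 0.066], [[0.069, 0.385, -0.1], 0, 0.066], [[0.069, 0.385, -0.1], 0, 0.066], [[0.069, 0.385, -0.1], 0, 0.066]]}}

```text
time_s: 36.0
position: [0.5026, 0.3353, 0.2066]
tool_rot: [[-0.971, 0.239, 0.0], [0.239, 0.971, -0.0], [-0.0, -0.0, -1.0]]
ft_force: [-0.7, 0.1, -0.4]
grip_width: 0.0658
gripper_force: 0.0
```

```bash
python3 - <<'E'
from h import *
d=get('wrist'); circ(d,.5027,.336,.148,.17); go(.5026,.3362,.1275)
d=get('top'); circ(d,.479,-.053,.12,.145)
E
```

```text
circ 4990 [0.5014 0.3367] 0.0249 z [0.158  0.1592]
t 36.05 pos [0.5027 0.3353 0.2066] shift [0.0003 0.0009 0.0791] q6 -53.7 w 0.0656
circ 157 [ 0.4789 -0.0555] 0.0179 z [0.1321 0.1359]
```

Call:
{"op": "drive_tool", "data": {"series": [[[0, 0.001, 0.03], 0, 0.066], [[0, 0.001, 0.055], 0, 0.066], [[0, 0.001, 0.07], 0, 0.066], [[0, 0.001, 0.079], 0, 0.066], [[0, 0.001, 0.079], 0, 0.066], [[0, 0.001, 0.079], 0, 0.04], [[0, 0.001, 0.079], 0, 0.04], [[0, 0.001, 0.079], 0, 0.04], [[0, 0.001, 0.079], 0, 0.04], [[0, 0.001, 0.079], 0, 0.04], [[0, 0.001, 0.079], 0, 0.04]]}}

```text
time_s: 37.2
position: [0.5034, 0.3374, 0.1286]
tool_rot: [[-0.971, 0.238, 0.003], [0.238, 0.971, 0.001], [-0.002, 0.001, -1.0]]
ft_force: [1.3, -1.2, 6.3]
grip_width: 0.0486
gripper_force: 53.2
```

```bash
python3 - <<'E'
from h import *
go(.5008,.0358,.1185)
E
```

```text
t 37.2 pos [0.5034 0.3374 0.1286] shift [-0.0691 -0.2936  0.0099] q6 -53.6 w 0.0486
```

Call:
{"op": "drive_tool", "data": {"series": [[[0, 0, -0.01], 0, 0.03], [[0, 0, -0.03], 0, 0.03], [[0, 0, -0.055], 0, 0.03], [[-0.003, -0.01, -0.075], 0, 0.03], [[-0.007, -0.03, -0.08], 0, 0.03], [[-0.014, -0.06, -0.08], 0, 0.03], [[-0.023, -0.095, -0.08], 0, 0.03], [[-0.031, -0.13, -0.08], 0, 0.03], [[-0.039, -0.165, -0.08], 0, 0.03], [[-0.047, -0.2, -0.08], 0, 0.03], [[-0.056, -0.235, -0.08], 0, 0.03], [[-0.062, -0.26, -0.08], 0, 0.03], [[-0.066, -0.278, -0.08], 0, 0.03], [[-0.069, -0.289, -0.08], 0, 0.03], [[-0.069, -0.293, -0.08], 0, 0.03], [[-0.069, -0.293, -0.065], 0, 0.03], [[-0.069, -0.293, -0.045], 0, 0.03], [[-0.069, -0.293, -0.025], 0, 0.03], [[-0.069, -0.293, -0.01], 0, 0.03], [[-0.069, -0.293, 0], 0, 0.03]]}}

```text
time_s: 39.2
position: [0.4996, 0.0372, 0.1263]
tool_rot: [[-0.972, 0.237, -0.002], [0.237, 0.972, 0.001], [0.002, 0.0, -1.0]]
ft_force: [0.3, 0.2, -5.8]
grip_width: 0.0488
gripper_force: 53.3
```

Call:
{"op": "drive_tool", "data": {"series": [[[0, 0, 0.005], 0, 0.03], [[0, 0, 0.008], 0, 0.03], [[0, 0, 0.01], 0, 0.03], [[0, 0, 0.011], 0, 0.03], [[0, 0, 0.011], 0, 0.03]]}}

```text
time_s: 39.7
position: [0.5007, 0.0364, 0.1187]
tool_rot: [[-0.971, 0.237, 0.003], [0.237, 0.971, -0.0], [-0.003, 0.0, -1.0]]
ft_force: [-5.0, 0.3, 11.2]
grip_width: 0.0485
gripper_force: 55.4
```

Release, rise, and swing clear to the left.

Call:
{"op": "drive_tool", "data": {"series": [[[0, 0, 0], 0, 0.066], [[0, 0, 0], 0, 0.066], [[0, 0, 0], 0, 0.066], [[0, 0, -0.03], 0, 0.066], [[0, 0, -0.07], 0, 0.066], [[0, 0, -0.12], 0, 0.066], [[0.2, 0.3, -0.12], 0, 0.066], [[0.2, 0.3, -0.12], 0, 0.066], [[0.2, 0.3, -0.12], 0, 0.066], [[0.2, 0.3, -0.12], 0, 0.066], [[0.2, 0.3, -0.12], 0, 0.066], [[0.2, 0.3, -0.12], 0, 0.066], [[0.2, 0.3, -0.12], 0, 0.066], [[0.2, 0.3, -0.12], 0, 0.066], [[0.2, 0.3, -0.12], 0, 0.066], [[0.2, 0.3, -0.12], 0, 0.066], [[0.2, 0.3, -0.12], 0, 0.066], [[0.2, 0.3, -0.12], 0, 0.066]]}}

```text
time_s: 41.5
position: [0.3778, 0.3741, 0.2365]
tool_rot: [[-0.971, 0.239, 0.0], [0.239, 0.971, -0.0], [-0.0, 0.0, -1.0]]
ft_force: [0.3, 0.0, 0.5]
grip_width: 0.0658
gripper_force: 0.0
```

```bash
python3 - <<'E'
from h import *
d=get('top'); save(d,'top4'); circ(d,.479,-.053,.12,.145,.035); circ(d,.5,.036,.138,.16,.035); circ(d,.639,-.049,.132,.152,.035)
for x,y in((.6509,-.1415),(.6949,.034)): circ(d,x,y,.055,.08,.03)
E
```

```text
circ 156 [ 0.4785 -0.0554] 0.0179 z [0.1325 0.1359]
circ 309 [0.5004 0.0359] 0.025 z [0.1475 0.1517]
circ 258 [ 0.6388 -0.0507] 0.0229 z [0.1424 0.1464]
circ 115 [ 0.6512 -0.1408] 0.0164 z [0.0632 0.0671]
circ 112 [0.6948 0.0338] 0.0163 z [0.0632 0.0676]
```

View pics/top4.png

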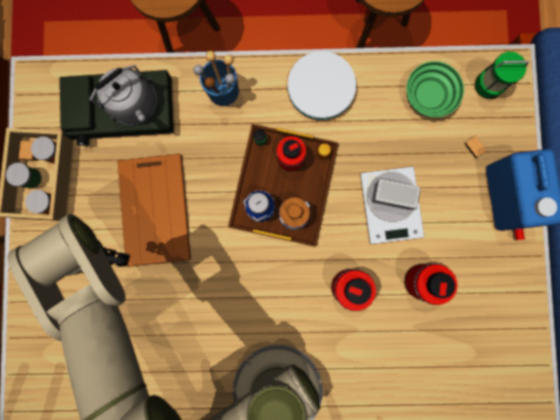

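The mug (291,151), milk can (259,205) and canister (295,212) are back within about 2 mm of where they stood. The tin is on the plate at (396,194), and the arm is clear.

```bash
python3 -c "
from rig import env
print(env.close_job())"
```

```text
the job is handed in; nothing more can be done
None
```

The tin stands upright in the middle of the scale's steel plate, the mug, canister and milk can are back on the tray within about 2 mm of where they stood, the shakers measure as unmoved, and I handed the job in at about 42 s of the 134 s allowed.

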